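Find the weak clip on the batch-card rail

TASK

One of the three spring clips on the rail has gone weak, and only a tug on its card tells which. Find it, draw the card out of the weak clip and lower it into the white tub, letting go only when it is down at the tub's floor. Leave the other two cards held in their good clips, drawn out by no more than about a centimetre, and disturb nothing else.

Things in the scene. Friction and masses are not known exactly. Their poses are not given: they have to be found in the camera images.
- rail: fixed aluminium clip rail, base 90 x 360 mm, 30 mm high, three like spring clips at its y = +130, 0, -130 mm; origin under the base's middle; y along it, -x towards the robot. Two clips are good: their card moves only under a pull of 13 to 22 N along its slope. One, anywhere on the rail, is weak: 3 to 6 N. Judge it while the card slides: at rest the pull fades. A card drawn a few mm stays held as firmly
- card_1_mid (a point): stiff wooden batch card, plain paper on both faces, 120 mm long, 90 mm wide, 8 mm thick, about 55 g, loose, in the left (rail +y) clip seen from the robot; point at its centre. Its z axis runs up along the card, y across its width, x is the normal of its upper face. In the clip it leans 30 degrees from vertical, its top towards the robot (rail -x); it is drawn out along its z
- card_2_mid (a point): stiff wooden batch card, plain paper on both faces, 120 mm long, 90 mm wide, 8 mm thick, about 55 g, loose, in the middle clip seen from the robot; point at its centre. Its z axis runs up along the card, y across its width, x is the normal of its upper face. In the clip it leans 30 degrees from vertical, its top towards the robot (rail -x); it is drawn out along its z
- card_3_mid (a point): stiff wooden batch card, plain paper on both faces, 120 mm long, 90 mm wide, 8 mm thick, about 55 g, loose, in the right (rail -y) clip seen from the robot; point at its centre. Its z axis runs up along the card, y across its width, x is the normal of its upper face. In the clip it leans 30 degrees from vertical, its top towards the robot (rail -x); it is drawn out along its z
- seat_1 (a point): where the centre of card 1 stands when that card is fully home, its foot on a ledge 50 mm above the table; axes as the rail. A fixed lip bears on the card's under (-x) face 22 to 38 mm from its foot, a sprung jaw on its upper face 30 mm from its foot; the upper 75 mm are free. 30 mm of travel along (-0.5, 0, 0.87) of the rail frees it
- seat_2 (a point): where the centre of card 2 stands when that card is fully home, its foot on a ledge 50 mm above the table; axes as the rail. A fixed lip bears on the card's under (-x) face 22 to 38 mm from its foot, a sprung jaw on its upper face 30 mm from its foot; the upper 75 mm are free. 30 mm of travel along (-0.5, 0, 0.87) of the rail frees it
- seat_3 (a point): where the centre of card 3 stands when that card is fully home, its foot on a ledge 50 mm above the table; axes as the rail. A fixed lip bears on the card's under (-x) face 22 to 38 mm from its foot, a sprung jaw on its upper face 30 mm from its foot; the upper 75 mm are free. 30 mm of travel along (-0.5, 0, 0.87) of the rail frees it
- tub: fixed open white plastic tub, outside 200 mm (x) by 180 mm (y), 50 mm high, walls and floor 5 mm thick; origin under its centre, z up. It stands to the left or right of the rail; on the other side lies a low dark sheet pan, 18 mm high, of the same plan size
- jar: glass jar with a steel cap, 80 mm across, 120 mm high, bystander; origin under its centre
- shaker: steel shaker, 60 mm across, 105 mm high, bystander; origin under its centre
- bowl: steel bowl, 140 mm across, 60 mm high, bystander; origin under its centre
- mug: white mug, 72 mm across, 80 mm high, bystander; origin under its centre
- timer: flat white kitchen timer, 70 x 75 x 20 mm, lying, bystander; origin under its centre
- scraper: steel dough scraper with a dark wooden grip, 90 x 130 x 18 mm, lying flat, bystander; origin under its centre
There are look-alikes about, which are no part of the job. Leave any orange look-alike of the part that bears card_3_mid alone.

How it is judged:
By the outcome, as a careful person would: the job done as asked, in the order asked, and still so for the second after the job is handed in, with the robot touching nothing.
It also fails if it takes over 61 s, if anything falls off the work surface, if the arm or the gripper's body presses on something with over 40 N, if the wrist force passes 120 N, or if a joint passes its speed limit or range.

ROBOT

A 7-joint arm with a two-finger parallel gripper is mounted at the origin on the work surface. World frame = base frame: x ahead of the robot, y to its left, z up, the work surface at z = 0. Lengths are in m, angles in rad, forces in N, time in s.
With the tool pointing down it reaches from about 0.4 to 0.875 m from the base axis. Payload 19.3 kg.
Tool frame: the origin (TCP) lies at the very end of the fingers, on their centre line; the grasp point (between the pads) lies 19 mm behind it; z points along the fingers, y is the direction in which the jaws open and shut (so a half turn about z gives the same grasp; the last joint's range is limited). The gripper opens to 85 mm and grips with 20 to 120 N. Pads are 22 mm wide; open, the fingers measure 114 mm over their backs; the gripper's body (76 mm by 85 mm) begins 54 mm behind the grasp point. The pads swing forward as they close: fully open they stand 13 mm farther back than shut.
Start: joints at [1.183, 0.521, -0.036, 1.599, 0.021, 1.021, -0.113], TCP at [0.195, -0.594, 0.231] pointing down, gripper open.
Joint ranges: [-2.91, 2.91], [-0.3, 2.13], [-1.5, 1.42], [0.17, 2.43], [-1.26, 4.41], [0.16, 1.93], [-2.52, 2.52]. Speed limits (rad/s): [1.89, 1.89, 2.39, 2.39, 3.01, 3.01, 3.01].

INTERFACE

Orientations are given as [roll, pitch, yaw] about the fixed x, y, z axes, in that order (R = Rz(yaw) Ry(pitch) Rx(roll)).
In Python, from workcell import bot, grab_frame, calibration, workorder gives the robot as it stands.
- The arm moves only by the tool move_arm, never from a script. Its arguments are lists of equal length, an entry for each row: "jaw": the closure in counts, from 0 (fully open) to 255 (shut); "dp": the shift along the tool's x, y, z in units of 800 mm (1.0 is 800 mm), a list of three; "rotation": the turn, a rotation vector about the tool's x, y, z in units of pi rad (1.0 is pi rad), a list of three. In form: {"jaw": [jaw, ...], "dp": [[dx, dy, dz], ...], "rotation": [[rx, ry, rz], ...]}. A call has 1 to 10 rows; each row shifts and turns the commanded pose from where the row before left it, along the tool's axes as they then stand; what a row does not reach is not made up. A row lasts 1/8 s, in which the tool goes at most 62.5 mm and 10.7 degrees, less where a joint would pass 70% of its speed; a pose out of reach is approached as far as the arm can. A call with a number of a shift or a turn outside -1 to 1 is refused whole. A call with a gripper value outside its range is refused whole. The fingers move at their own pace and stop on an object; "squeeze" is the grip in N (left out, the last holds). Time passes only in rows, so rows that do not move let the fingers close. It gives the time, the measured TCP pose, the force and the opening at its end, in the units of the state.
- bot.observe(): the state, without advancing time (a new reading comes with each control period).
- grab_frame(name): name is "scene" or "top" or "wrist"; returns the picture (420x560x3 uint8, blue, green, red); there is no depth.
- calibration(name): a dict with "camera_matrix" (3x3 intrinsics, pixels), "T" (4x4, takes a point from camera to world coordinates). Camera axes: x right, y down, z forward; pixel columns grow to the right and rows downward; lengths in m; the calibration is good to about 2 mm. A picture is of the moment at which its call begins: read the wrist's pose just before it. calibration takes no time and is no camera call; for the wrist camera it gives the pose at the moment of the call.
- workorder.job_done(): hands the job in, once; it reports no verdict.
The state is a dict: "clock": time; "qpos": joint angles; "qd": joint speeds; "joint_efforts": joint torques, N m; "position": TCP position; "tool_rot": TCP orientation; "force": force on the tool from outside, world axes, zero at the start; "moment": the same for the moment, N m; "grip_width": finger opening in m.
Only numpy, scipy, OpenCV 4.12 (cv2) and the standard library are available. Lean on these libraries where they do the work, as an engineer would, in place of code of your own. Each camera call takes 0.05 s, during which the arm holds its last target. There are 200 camera calls.

## Working session

There is one attempt and no reset: what is moved stays moved. The work goes in short steps, Python scripts to look and compute and a tool call to move; the robot and the scene stay as the last step left them, time stands still between calls to the robot, and variables do not carry over. Pictures are saved under pics/ and viewed, about 8 in all and at most 12, crops included, and the job is handed in when it is done.

Besides the shell and the picture viewer there is one more tool, called after "Request:" in YAML: its name, and indented under it one key for each argument. move_arm: Moves the arm, as the interface text tells. Shifts and turns lie within -1 to 1; 1 stands for 800 mm of shift or pi rad of turn. Its arguments: {"type":"object","properties":{"jaw":{"type":"array","items":{"type":"number"}},"dp":{"type":"array","items":{"type":"array","items":{"type":"number","minimum":-1,"maximum":1}}},"rotation":{"type":"array","items":{"type":"array","items":{"type":"number","minimum":-1,"maximum":1}}},"squeeze":{"type":"number"}},"required":["jaw","dp","rotation"]}

```bash
mkdir -p pics; cat > shot.py <<'E'
from workcell import bot, grab_frame, calibration
import cv2,sys,numpy as np
np.set_printoptions(precision=4,suppress=True)
E
python3 - <<'E'
from shot import *
s=bot.observe();print(s)
for n in("scene","top"):
    c=calibration(n);print(n,c["camera_matrix"],c["T"]);cv2.imwrite(f"pics/{n}0.png",grab_frame(n))
E
```

```text
{'clock': 0.0, 'qpos': array([ 1.1828,  0.522 , -0.0363,  1.6   ,  0.0212,  1.0211, -0.1128]), 'qd': array([ 0.001 , -0.001 , -0.0013, -0.0006, -0.0002, -0.0009,  0.0008]), 'joint_efforts': array([  0.0021, -92.7093,   1.9808, -36.9936,   0.0179,   0.0082,
         0.    ]), 'position': array([ 0.1951, -0.5934,  0.2307]), 'tool_rot': array([-3.1405,  0.0001,  0.3177]), 'force': array([0.595 , 0.2264, 0.2098]), 'moment': array([-0.0123, -0.0011, -0.0226]), 'grip_width': 0.08558885255338014}
scene [[481.4036   0.     272.9902]
 [  0.     481.4036 201.5907]
 [  0.       0.       1.    ]] [[-0.5628  0.503  -0.656   1.2447]
 [ 0.8263  0.3207 -0.463   0.5131]
 [-0.0225 -0.8026 -0.5961  0.7776]
 [ 0.      0.      0.      1.    ]]
top [[494.6026   0.     279.3833]
 [  0.     494.6026 207.2032]
 [  0.       0.       1.    ]] [[-0.0154 -0.9962  0.0852  0.411 ]
 [-0.9998  0.0141 -0.015  -0.0226]
 [ 0.0138 -0.0854 -0.9963  1.3194]
 [ 0.      0.      0.      1.    ]]
```

View pics/scene0.png

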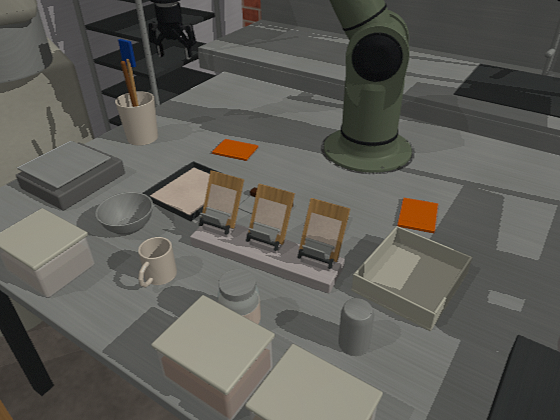

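View pics/top0.png

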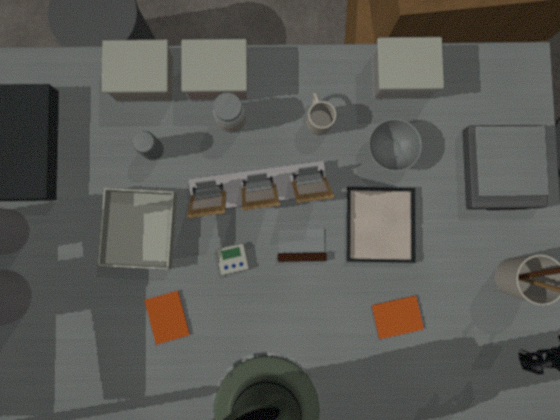

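The scene picture shows three wooden cards at (222,205), (270,218) and (323,235), with the tub on robot-left at (412,275). The top picture shows the cards at (207,200), (260,192) and (312,185), the tub at (137,228), the pan at (382,224), the timer at (232,260) and the scraper at (302,245). The two orange sheets lying flat are look-alikes. Next is a close crop to measure from.

```bash
python3 - <<'E'
from shot import *
a=cv2.imread("pics/top0.png")[150:225,175:345];cv2.imwrite("pics/c1.png",cv2.resize(a,None,fx=4.5,fy=4.5,interpolation=cv2.INTER_CUBIC))
b=cv2.imread("pics/scene0.png")[160:290,185:355];b=cv2.resize(b,None,fx=4.5,fy=4.5,interpolation=cv2.INTER_CUBIC)
cv2.imwrite("pics/c2.png",b)
E
```

```text
(no output)
```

View pics/c1.png

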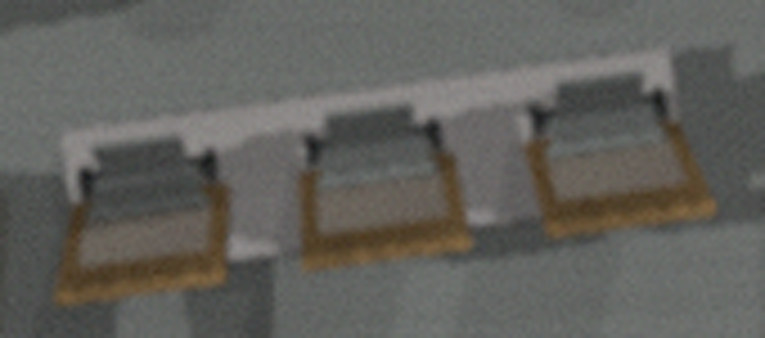

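View pics/c2.png

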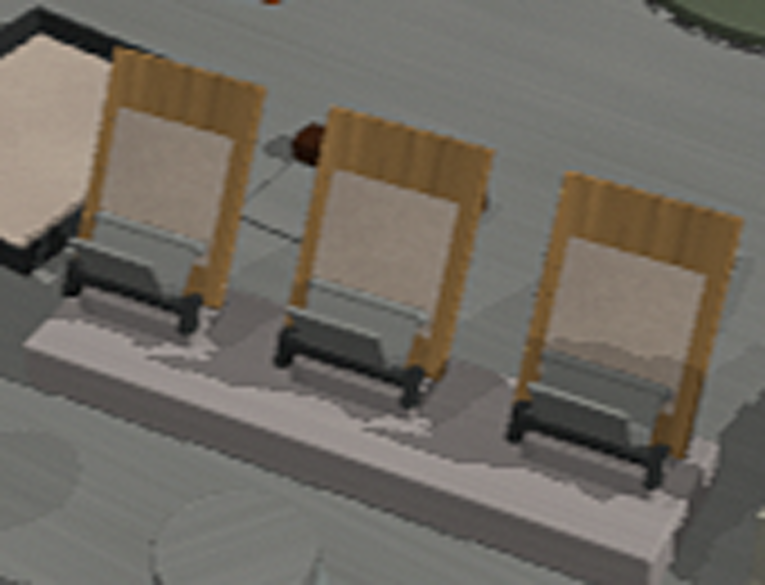

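The crops confirm the three cards. Next I triangulate their under-face top corners (c1 bottom edge, c2 top edge).

```bash
cat >> shot.py <<'E'
def ray(n,uv,c=None):
    c=c or calibration(n);K=c["camera_matrix"];T=c["T"]
    d=T[:3,:3]@np.linalg.solve(K,[*uv,1]);return T[:3,3],d/np.linalg.norm(d)
def tri(a,b):
    (p,d),(q,e)=a,b
    t=np.linalg.lstsq(np.c_[d,-e],q-p,rcond=None)[0]
    x,y=p+t[0]*d,q+t[1]*e;return (x+y)/2,np.linalg.norm(x-y)
def plane(r,z): return r[0]+r[1]*(z-r[0][2])/r[1][2]
E
python3 - <<'E'
from shot import *
T={1:[(57,303),(224,286)],2:[(305,270),(470,250)],3:[(548,237),(714,213)]}
S={1:[(742,217),(568,172)],2:[(493,152),(333,107)],3:[(265,90),(117,48)]}
f=lambda p,o:(p[0]/4.5+o[0]-.4,p[1]/4.5+o[1]-.4)
M=[]
for k in T:
    P=[]
    for a,b in zip(T[k],S[k]):
        x,e=tri(ray("top",f(a,(175,150))),ray("scene",f(b,(185,160))));P.append(x);print(k,x,"gap",e)
    d=P[0]-P[1];print(" width",np.linalg.norm(d),"mid",(P[0]+P[1])/2,"yaw",np.arctan2(-d[0],d[1]))
    M.append((P[0]+P[1])/2)
d=M[0]-M[2];print("pitch",np.linalg.norm(d),"yaw",np.arctan2(-d[0],d[1]))
# tub rim corners z=.05
for uv in[(104,188),(174,190),(170,269),(99,266)]: print("tub",plane(ray("top",uv),.05))
# rail top outer corners z=.03
for p in[(65,135),(668,52)]: print("rail",plane(ray("top",f(p,(175,150))),.03))
for n,uv,z in[("jar",(229,107),.12),("timer",(233,259),.02),("scraper",(302,257),.018),("shaker",(144,140),.105)]: print(n,plane(ray("top",uv),z))
E
```

```text
1 [0.4903 0.1778 0.1543] gap 0.0016416909468095061
1 [0.4989 0.0896 0.1513] gap 0.0012264010348345263
 width 0.08873270537363388 mid [0.4946 0.1337 0.1528] yaw 0.09708420178593767
2 [0.5058 0.0485 0.1516] gap 0.0023619692781843564
2 [ 0.5159 -0.0398  0.152 ] gap 0.000829124422689959
 width 0.08885196443862213 mid [0.5108 0.0044 0.1518] yaw 0.11460377582216962
3 [ 0.5217 -0.0802  0.1513] gap 0.0011437674079841599
3 [ 0.5336 -0.1688  0.153 ] gap 0.0007277527035788225
 width 0.08936819979714808 mid [ 0.5277 -0.1245  0.1521] yaw 0.13346626611399626
pitch 0.2603356010968979 yaw 0.12730662178793423
tub [0.5755 0.4086 0.05  ]
tub [0.5679 0.2291 0.05  ]
tub [0.3659 0.2387 0.05  ]
tub [0.3763 0.4183 0.05  ]
rail [0.5973 0.1938 0.03  ]
rail [ 0.6416 -0.1592  0.03  ]
jar [0.7641 0.0801 0.12  ]
timer [0.3881 0.081  0.02  ]
scraper [ 0.3905 -0.0994  0.018 ]
shaker [0.6871 0.2928 0.105 ]
```

```bash
cat > plan.py <<'E'
from shot import *
from scipy.spatial.transform import Rotation as R, Slerp
YAW=.127
Rr=R.from_euler('z',YAW).as_matrix()
u=Rr@[-.5,0,.866];n=Rr@[.866,0,.5]
TOP={k:np.array(m)+.004*n for k,m in{1:[.4946,.1337,.1522],2:[.5108,.0044,.1522],3:[.5277,-.1245,.1522]}.items()}
RT=R.from_matrix(np.c_[Rr@[0,1,0],n,-u])
def tilt(b,yaw=YAW): # tool leaning b rad from vertical, card-like frame
    r=R.from_euler('z',yaw).as_matrix();c,s=np.cos(b),np.sin(b)
    return R.from_matrix(np.c_[r@[0,1,0],r@[c,0,s],r@[s,0,-c]])
def cur(): s=bot.observe();return s["position"],R.from_euler('xyz',s["tool_rot"]),s
def rows(p1,r1,N,p0=None,r0=None):
    if p0 is None:p0,r0,_=cur()
    w=(r0.inv()*r1).as_rotvec();d=(np.array(p1)-p0)/N
    print("rot row",np.round(w/N/np.pi,4).tolist(),"deg/row",np.degrees(np.linalg.norm(w))/N,"mm/row",1e3*np.linalg.norm(d))
    print([np.round((r0*R.from_rotvec(w*i/N)).inv().apply(d)/.8,4).tolist() for i in range(N)])
def st():
    p,r,s=cur();f=s["force"];print("t",s["clock"],"p",p,"f",f,"fu",f@u,"fn",f@n,"M",s["moment"],"w",s["grip_width"],"q",s["qpos"])
E
python3 - <<'E'
from plan import *
print(TOP,u,n,RT.as_euler('xyz'))
rows(TOP[3]+.03*u,RT,20)
E
```

```text
{1: array([0.498 , 0.1341, 0.1542]), 2: array([0.5142, 0.0048, 0.1542]), 3: array([ 0.5311, -0.1241,  0.1542])} [-0.496  -0.0633  0.866 ] [0.859  0.1097 0.5   ] [2.618  0.     1.6978]
rot row [-0.007, 0.0057, -0.0214] deg/row 4.185250279543918 mm/row 28.468551782429863
[[0.0282, -0.0215, 0.0032], [0.0295, -0.0196, 0.0033], [0.0307, -0.0177, 0.0034], [0.0318, -0.0156, 0.0036], [0.0327, -0.0135, 0.0038], [0.0335, -0.0114, 0.0042], [0.0341, -0.0092, 0.0046], [0.0345, -0.007, 0.005], [0.0348, -0.0048, 0.0055], [0.035, -0.0026, 0.006], [0.035, -0.0004, 0.0066], [0.0348, 0.0018, 0.0073], [0.0344, 0.004, 0.008], [0.034, 0.0061, 0.0087], [0.0333, 0.0082, 0.0095], [0.0325, 0.0102, 0.0103], [0.0316, 0.0121, 0.0111], [0.0305, 0.014, 0.0119], [0.0293, 0.0157, 0.0128], [0.0279, 0.0173, 0.0137]]
```

Request:
move_arm:
  jaw: [0,0,0,0,0,0,0,0,0,0]
  dp:
    - [0.0282,-0.0215,0.0032]
    - [0.0295,-0.0196,0.0033]
    - [0.0307,-0.0177,0.0034]
    - [0.0318,-0.0156,0.0036]
    - [0.0327,-0.0135,0.0038]
    - [0.0335,-0.0114,0.0042]
    - [0.0341,-0.0092,0.0046]
    - [0.0345,-0.007,0.005]
    - [0.0348,-0.0048,0.0055]
    - [0.035,-0.0026,0.006]
  rotation:
    - [-0.007,0.0057,-0.0214]
    - [-0.007,0.0057,-0.0214]
    - [-0.007,0.0057,-0.0214]
    - [-0.007,0.0057,-0.0214]
    - [-0.007,0.0057,-0.0214]
    - [-0.007,0.0057,-0.0214]
    - [-0.007,0.0057,-0.0214]
    - [-0.007,0.0057,-0.0214]
    - [-0.007,0.0057,-0.0214]
    - [-0.007,0.0057,-0.0214]

```text
clock: 1.35
position: [0.3563, -0.3591, 0.2054]
tool_rot: [2.878, -0.093, 1.009]
force: [0.7, -0.1, 0.0]
grip_width: 0.0853
```

```bash
python3 - <<'E'
from plan import *
st();rows(TOP[3]+.04*u,RT,10)
E
```

```text
t 1.35 p [ 0.3563 -0.3591  0.2054] f [ 0.6881 -0.0968  0.0162] fu -0.3211074651884208 fn 0.5885244306790336 M [ 0.0331  0.2563 -0.0351] w 0.0852946740634336 q [ 1.0765  0.2912 -0.3747  2.1091 -0.0548  0.5153  0.1995]
rot row [-0.0069, 0.0058, -0.0214] deg/row 4.17527406468878 mm/row 27.994682386151922
[[0.0346, -0.0005, 0.0054], [0.0344, 0.0017, 0.006], [0.0341, 0.0039, 0.0067], [0.0337, 0.006, 0.0074], [0.0331, 0.0081, 0.0082], [0.0323, 0.0101, 0.009], [0.0314, 0.012, 0.0098], [0.0303, 0.0138, 0.0106], [0.0291, 0.0156, 0.0115], [0.0278, 0.0173, 0.0124]]
```

Request:
move_arm:
  jaw: [0,0,0,0,0,0,0,0,0,0]
  dp:
    - [0.0346,-0.0005,0.0054]
    - [0.0344,0.0017,0.006]
    - [0.0341,0.0039,0.0067]
    - [0.0337,0.006,0.0074]
    - [0.0331,0.0081,0.0082]
    - [0.0323,0.0101,0.009]
    - [0.0314,0.012,0.0098]
    - [0.0303,0.0138,0.0106]
    - [0.0291,0.0156,0.0115]
    - [0.0278,0.0173,0.0124]
  rotation:
    - [-0.0069,0.0058,-0.0214]
    - [-0.0069,0.0058,-0.0214]
    - [-0.0069,0.0058,-0.0214]
    - [-0.0069,0.0058,-0.0214]
    - [-0.0069,0.0058,-0.0214]
    - [-0.0069,0.0058,-0.0214]
    - [-0.0069,0.0058,-0.0214]
    - [-0.0069,0.0058,-0.0214]
    - [-0.0069,0.0058,-0.0214]
    - [-0.0069,0.0058,-0.0214]

```text
clock: 2.6
position: [0.5018, -0.1419, 0.1889]
tool_rot: [2.639, -0.01, 1.659]
force: [-0.8, -0.3, -0.1]
grip_width: 0.0855
```

```bash
python3 - <<'E'
from plan import *
st();p,r,s=cur();print("off from top in x,n,u",RT.inv().apply(p-TOP[3]),(RT.inv()*r).as_rotvec())
c=calibration("wrist");im=grab_frame("wrist");cv2.imwrite("pics/w1.png",im)
print(c)
E
```

```text
t 2.6 p [ 0.5018 -0.1419  0.1889] f [-0.8451 -0.3278 -0.1395] fu 0.31909408773209935 fn -0.8316830238751112 M [-0.0958  0.5042  0.0697] w 0.08548628536181158 q [ 0.9211  0.3564 -0.7725  2.2581  0.5254  0.1628 -0.1722]
off from top in x,n,u [-0.0139 -0.0098 -0.0457] [ 0.0211 -0.0106  0.0382]
{'camera_matrix': array([[372.1468,   0.    , 281.6605],
       [  0.    , 372.1468, 203.9995],
       [  0.    ,   0.    ,   1.    ]]), 'T': array([[ 0.8733, -0.0543,  0.4841,  0.4271],
       [ 0.073 , -0.9679, -0.2404, -0.076 ],
       [ 0.4816,  0.2453, -0.8414,  0.3134],
       [ 0.    ,  0.    ,  0.    ,  1.    ]])}
```

View pics/w1.png

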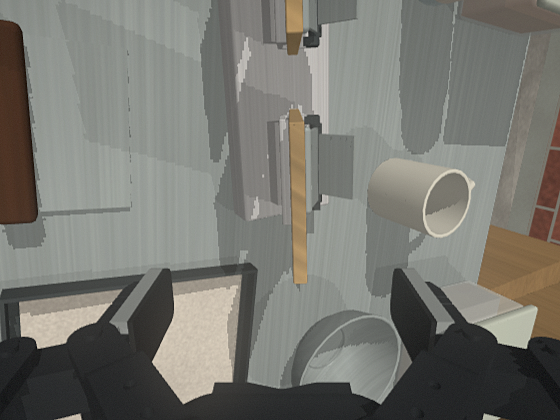

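The wrist picture shows card 3 edge-on from (296,110) to (300,285), between the open fingers. Joint 6 is at its limit (0.16) at this tilt, so I'll fit the kinematics and look for a sideways lean in the card's plane that keeps clear of it.

```bash
cat > kin.py <<'E'
from plan import *
from scipy.optimize import least_squares
import itertools
LO=np.array([-2.91,-.3,-1.5,.17,-1.26,.16,-2.52]);HI=np.array([2.91,2.13,1.42,2.43,4.41,1.93,2.52])
def E(a,t): return R.from_euler(a,t)
def fk(q,P,s):
    o1,d1,L1,L2,L3,o7=P
    r=E('z',s[0]*q[0]+o1);p=np.array([0,0,d1]);r=r*E('y',q[1]);p=p+r.apply([0,0,L1]);r=r*E('z',s[1]*q[2])*E('y',q[3]);p=p+r.apply([0,0,L2])
    r=r*E('z',s[2]*q[4])*E('y',q[5]);p=p+r.apply([0,0,L3]);return p,r*E('z',s[3]*q[6]+o7)
def err(q,p,t,P,s,w=.3):
    a,b=fk(q,P,s);return np.r_[a-p,w*(b*t.inv()).as_rotvec()]
E
python3 - <<'E'
from kin import *
D=[([1.1828,.522,-.0363,1.6,.0212,1.0211,-.1128],[.1951,-.5934,.2307],[-3.1405,.0001,.3177]),
([1.0765,.2912,-.3747,2.1091,-.0548,.5153,.1995],[.3563,-.3591,.2054],[2.878,-.093,1.009]),
([.9211,.3564,-.7725,2.2581,.5254,.1628,-.1722],[.5018,-.1419,.1889],[2.639,-.01,1.659])]
best=[]
for s in itertools.product((1,-1),repeat=4):
  for o7 in(0,1.57,3.14,-1.57):
    f=lambda P:np.concatenate([err(q,np.array(p),E('xyz',t),P,s) for q,p,t in D])
    z=least_squares(f,[-1.254-s[0]*1.183,.35,.4,.4,.25,o7]);best.append((z.cost,s,z.x))
best.sort(key=lambda b:b[0])
for b in best[:3]:print(b)
E
```

```text
(np.float64(0.0001481241258131563), (-1, -1, -1, -1), array([-0.0939,  0.2828,  0.5318,  0.4238,  0.2928,  1.4822]))
(np.float64(0.00014812412581315635), (-1, -1, -1, -1), array([-0.0939,  0.2828,  0.5318,  0.4238,  0.2928,  1.4822]))
(np.float64(0.00014812412581315684), (-1, -1, -1, -1), array([-0.0939,  0.2828,  0.5318,  0.4238,  0.2928,  1.4822]))
```

```bash
cat >> kin.py <<'E'
P0=np.array([-0.0939,0.2828,0.5318,0.4238,0.2928,1.4822]);S=(-1,-1,-1,-1)
def lean(a,b=np.pi/6,yaw=YAW): return tilt(b,yaw)*R.from_euler('y',a)  # turn about tool y (card normal)
def ik(p,t,q0):
    m=.06
    z=least_squares(lambda q:np.r_[err(q,p,t,P0,S)*30,.02*(q-q0)],np.clip(q0,LO+m+.01,HI-m-.01),bounds=(LO+m,HI-m))
    return np.linalg.norm(err(z.x,p,t,P0,S)),z.x
E
python3 - <<'E'
from kin import *
q0=bot.observe()["qpos"]
for k in(3,2,1):
  for a in np.radians([-50,-40,-30,-20,0,20,30,40,50]):
    t=lean(a);zt=t.apply([0,0,1])
    g=TOP[k]-.021*u
    o=[k,round(np.degrees(a)),zt[1]]
    for off in(0,.05):
        e,q=ik(g+.019*zt+off*u,t,q0);o+=[round(e,4),q]
    print(*o)
E
```

```text
3 -50 -0.7191675979432313 0.0 [ 0.1609  0.7525 -0.5628  2.224   1.7999  1.2706 -1.929 ] 0.0 [ 0.197   0.6365 -0.606   2.2774  1.7386  1.2436 -1.8744]
3 -40 -0.5890976478197858 0.0 [ 0.3416  0.7118 -0.699   2.2619  1.8707  1.1289 -1.8629] 0.0 [ 0.3785  0.5808 -0.7288  2.3068  1.7904  1.0678 -1.8014]
3 -30 -0.44112826376512937 0.0 [ 0.5383  0.6946 -0.8366  2.2803  1.9191  0.9697 -1.7734] 0.0 [ 0.5764  0.545  -0.8477  2.3177  1.8205  0.8706 -1.7082]
3 -20 -0.27975542063764164 0.0 [ 0.7332  0.7058 -0.9641  2.2779  1.9275  0.8001 -1.6488] 0.0 [ 0.7695  0.5337 -0.9488  2.3092  1.8084  0.6617 -1.5787]
3 0 0.06332943902368632 0.0 [ 0.9221  0.6723 -0.9255  2.213   1.6793  0.2928 -1.2259] 0.0 [ 0.9935  0.5332 -0.9495  2.2379  1.2545  0.22   -0.8377]
3 20 0.39877583369578 0.0 [ 1.1399  0.8675 -1.078   2.0846  0.5265  0.326   0.1054] 0.0 [ 1.2486  0.8078 -1.1909  2.1117  0.4577  0.4005  0.1391]
3 30 0.5508180697689892 0.0 [ 1.2177  1.0293 -1.1859  2.0045  0.4331  0.4975  0.2714] 0.0 [ 1.3014  0.966  -1.2694  2.0355  0.3755  0.5568  0.2815]
3 40 0.6861239775196599 0.0 [ 1.2465  1.1619 -1.2385  1.
[... 2231 characters left out ...]
1.0718  2.3033  1.8151  0.7102 -1.9154] 0.0 [ 0.3631  0.4845 -0.9882  2.3302  1.6439  0.5175 -1.8318]
1 20 0.39877583369578 0.0 [ 0.722   0.9569 -1.3078  2.3041  1.8533  0.5365 -1.6411] 0.0 [ 0.7536  0.7127 -1.2613  2.3361  1.6947  0.3243 -1.6   ]
1 30 0.5508180697689892 0.0 [ 0.8001  1.0033 -1.2738  2.2758  1.7413  0.3279 -1.4192] 0.0088 [ 0.6098  0.5378 -0.8385  2.2889 -1.2     0.22    1.3613]
1 40 0.6861239775196599 0.0023 [ 0.6838  0.8133 -0.8973  2.2244 -1.2     0.22    1.5493] 0.0 [ 0.7908  0.735  -1.0227  2.2745 -0.9994  0.22    1.2942]
1 50 0.8005823554088807 0.0001 [ 0.853   1.0723 -1.119   2.1717 -0.3103  0.22    0.7984] 0.0 [ 0.9718  1.1276 -1.3426  2.2231  0.435   0.2653  0.0036]
```

```bash
cat >> kin.py <<'E'
RL=lean(np.radians(-25));ZL=RL.apply([0,0,1])
def gp(k,depth=.021): return TOP[k]-depth*u+.019*ZL   # TCP for grasp point 'depth' below top
E
python3 - <<'E'
from kin import *
print(RL.as_euler('xyz'),gp(3),gp(3)+.06*u)
rows(gp(3)+.07*u,RL,10)
E
```

```text
[2.5744 0.3747 1.4687] [ 0.5511 -0.1296  0.1211] [ 0.5214 -0.1334  0.1731]
rot row [-0.0008, -0.0136, -0.0009] deg/row 2.4528003160322944 mm/row 1.6626178003554752
[[0.0007, 0.0011, 0.0016], [0.0007, 0.0011, 0.0016], [0.0008, 0.0011, 0.0016], [0.0008, 0.0011, 0.0015], [0.0009, 0.0011, 0.0015], [0.001, 0.0011, 0.0015], [0.001, 0.0011, 0.0014], [0.0011, 0.0011, 0.0014], [0.0011, 0.0011, 0.0013], [0.0012, 0.0011, 0.0013]]
```

Request:
move_arm:
  jaw: [0,0,0,0,0,0,0,0,0,0]
  dp:
    - [0.001,0.001,0]
    - [0.001,0.001,0]
    - [0.001,0.001,0]
    - [0.001,0.001,0]
    - [0.001,0.001,0]
    - [0.001,0.001,0]
    - [0.001,0.001,0]
    - [0.001,0.001,0]
    - [0.001,0.001,0]
    - [0.001,0.001,0]
  rotation:
    - [0,-0.0136,0]
    - [0,-0.0136,0]
    - [0,-0.0136,0]
    - [0,-0.0136,0]
    - [0,-0.0136,0]
    - [0,-0.0136,0]
    - [0,-0.0136,0]
    - [0,-0.0136,0]
    - [0,-0.0136,0]
    - [0,-0.0136,0]

```text
clock: 3.9
position: [0.5074, -0.135, 0.1911]
tool_rot: [2.605, 0.36, 1.444]
force: [-0.4, -0.4, -0.2]
grip_width: 0.085
```

```bash
python3 - <<'E'
from kin import *
st();p,r,s=cur();print(RL.inv().apply(p-gp(3)),(RL.inv()*r).as_rotvec())
rows(gp(3)+.05*u,RL,6)
E
```

```text
t 3.9 p [ 0.5074 -0.135   0.1911] f [-0.391  -0.4196 -0.1958] fu 0.050932503704336225 fn -0.47977424515643585 M [0.3545 0.4849 0.0047] w 0.08496314520981721 q [ 0.2709  0.3174 -0.464   2.346   1.5513  0.5799 -1.5647]
[-0.0348 -0.0032 -0.075 ] [0.0397 0.0009 0.0276]
rot row [-0.0021, -0.0, -0.0015] deg/row 0.4619725435862993 mm/row 5.4656183462503565
[[0.0029, 0.0008, 0.0062], [0.0029, 0.0008, 0.0062], [0.0029, 0.0008, 0.0062], [0.0028, 0.0007, 0.0062], [0.0028, 0.0007, 0.0062], [0.0028, 0.0007, 0.0062]]
```

Request:
move_arm:
  jaw: [0,0,0,0,0,0]
  dp:
    - [0.0029,0.0008,0.0062]
    - [0.0029,0.0008,0.0062]
    - [0.0029,0.0008,0.0062]
    - [0.0028,0.0007,0.0062]
    - [0.0028,0.0007,0.0062]
    - [0.0028,0.0007,0.0062]
  rotation:
    - [-0.002,0,-0.0015]
    - [-0.002,0,-0.0015]
    - [-0.002,0,-0.0015]
    - [-0.002,0,-0.0015]
    - [-0.002,0,-0.0015]
    - [-0.002,0,-0.0015]

```text
clock: 4.65
position: [0.5274, -0.1322, 0.1641]
tool_rot: [2.575, 0.373, 1.472]
force: [0.2, -0.8, -0.1]
grip_width: 0.0855
```

```bash
cat >> kin.py <<'E'
def proj(c,X):
    T=c["T"];x=T[:3,:3].T@(X-T[:3,3]);return (c["camera_matrix"]@x/x[2])[:2]
def chk(k):
    p,r,s=cur();print("in tool axes from grasp",RL.inv().apply(p-gp(k)),"rot",(RL.inv()*r).as_rotvec())
def look(k,name):
    c=calibration("wrist");im=grab_frame("wrist");y=Rr@[0,1,0]
    for a in(-.045,.045):
        for b in(-.004,.004):
            v=proj(c,TOP[k]+a*y+b*n);print(a,b,v);cv2.circle(im,tuple(int(round(z)) for z in v),2,(0,0,255),-1)
    cv2.imwrite(name,im)
E
python3 - <<'E'
from kin import *
st();chk(3);look(3,"pics/w2.png");rows(gp(3),RL,8)
E
```

```text
t 4.65 p [ 0.5274 -0.1322  0.1641] f [ 0.2079 -0.8258 -0.0551] fu -0.09855338086940077 fn 0.06040358798665467 M [0.3754 0.5129 0.0087] w 0.08547520577499536 q [ 0.2705  0.411  -0.4767  2.3513  1.7673  0.628  -1.7444]
in tool axes from grasp [-0.0204  0.0009 -0.0447] rot [-0.0007  0.0032 -0.0013]
-0.045 -0.004 [273.0738 302.5658]
-0.045 0.004 [288.7553 302.5775]
0.045 -0.004 [269.5594 155.5312]
0.045 0.004 [292.4616 155.5603]
rot row [0.0, -0.0001, 0.0001] deg/row 0.027798215526256272 mm/row 6.086528910306152
[[0.0031, -0.0001, 0.0069], [0.0031, -0.0001, 0.0069], [0.0031, -0.0001, 0.0069], [0.0031, -0.0001, 0.0069], [0.0031, -0.0001, 0.0069], [0.0031, -0.0001, 0.0069], [0.0031, -0.0001, 0.0069], [0.0031, -0.0001, 0.0069]]
```

View pics/w2.png

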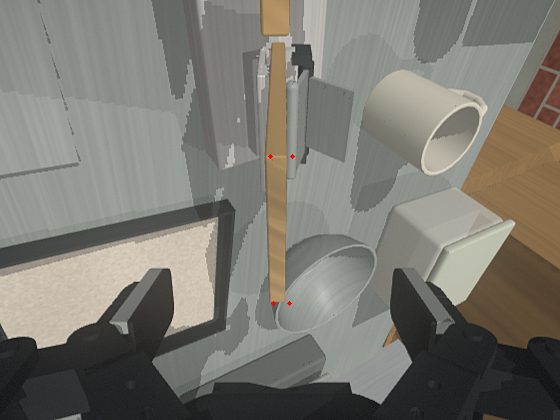

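The wrist picture shows card 3 at columns 265–287 (row 155) and 270–286 (row 300), about 4 px (1.6 mm) to the -n side of my prediction. I'll correct for that, descend and grip.

Request:
move_arm:
  jaw: [0,0,0,0,0,0,0,0]
  dp:
    - [0.0031,-0.001,0.0069]
    - [0.0031,-0.001,0.0069]
    - [0.0031,-0.001,0.0069]
    - [0.0031,0,0.0069]
    - [0.0031,0,0.0069]
    - [0.0031,0,0.0069]
    - [0.0031,0,0.0069]
    - [0.0031,0,0.0069]
  rotation:
    - [0,0,0]
    - [0,0,0]
    - [0,0,0]
    - [0,0,0]
    - [0,0,0]
    - [0,0,0]
    - [0,0,0]
    - [0,0,0]

```text
clock: 5.7
position: [0.5495, -0.1299, 0.121]
tool_rot: [2.575, 0.373, 1.471]
force: [0.2, -0.2, -0.4]
grip_width: 0.0853
```

Request:
move_arm:
  jaw: [255,255,255,255,255,255,255,255]
  dp:
    - [0,0,0]
    - [0,0,0]
    - [0,0,0]
    - [0,0,0]
    - [0,0,0]
    - [0,0,0]
    - [0,0,0]
    - [0,0,0]
  rotation:
    - [0,0,0]
    - [0,0,0]
    - [0,0,0]
    - [0,0,0]
    - [0,0,0]
    - [0,0,0]
    - [0,0,0]
    - [0,0,0]
  squeeze: 70

```text
clock: 6.7
position: [0.5493, -0.1299, 0.1215]
tool_rot: [2.575, 0.373, 1.471]
force: [-2.8, 0.5, 6.1]
grip_width: 0.0069
```

```bash
python3 - <<'E'
from kin import *
st();chk(3);print("u in tool",RL.inv().apply(u)/.8*.001)
E
```

```text
t 6.7 p [ 0.5493 -0.1299  0.1215] f [-2.7841  0.4638  6.1415] fu 6.669985538997937 fn 0.7300319275534193 M [ 0.2435  0.3665 -0.2547] w 0.006850128715361621 q [ 0.2658  0.5419 -0.4847  2.3211  1.8925  0.6982 -1.8605]
in tool axes from grasp [-0.0006 -0.0014 -0.0011] rot [-0.0007  0.003  -0.0011]
u in tool [-0.0005 -0.     -0.0011]
```

Request:
move_arm:
  jaw: [255,255,255,255]
  dp:
    - [-0.0005,0,-0.0011]
    - [-0.0005,0,-0.0011]
    - [-0.0005,0,-0.0011]
    - [-0.0005,0,-0.0011]
  rotation:
    - [0,0,0]
    - [0,0,0]
    - [0,0,0]
    - [0,0,0]

```text
clock: 7.2
position: [0.5473, -0.13, 0.1247]
tool_rot: [2.575, 0.372, 1.472]
force: [3.7, 0.9, -3.5]
grip_width: 0.0069
```

```bash
python3 - <<'E'
from kin import *
st();chk(3)
E
```

```text
t 7.2 p [ 0.5473 -0.13    0.1247] f [ 3.7446  0.8973 -3.4755] fu -4.923810892004787 fn 1.5774107311890309 M [0.8482 0.2538 0.2308] w 0.006927672882895836 q [ 0.2664  0.5318 -0.4845  2.3244  1.8843  0.6926 -1.8535]
in tool axes from grasp [-0.002  -0.0015 -0.0046] rot [-0.0005  0.0034 -0.0012]
```

Request:
move_arm:
  jaw: [255,255]
  dp:
    - [-0.0005,0,-0.0011]
    - [-0.0005,0,-0.0011]
  rotation:
    - [0,0,0]
    - [0,0,0]

```text
clock: 7.45
position: [0.5464, -0.1302, 0.1264]
tool_rot: [2.575, 0.373, 1.472]
force: [2.8, 1.1, -3.3]
grip_width: 0.007
```

```bash
python3 - <<'E'
from kin import *
st();chk(3)
E
```

```text
t 7.45 p [ 0.5464 -0.1302  0.1264] f [ 2.7656  1.1377 -3.3019] fu -4.3031498663411005 fn 0.8495680625223956 M [0.8275 0.2271 0.2509] w 0.00700906446619026 q [ 0.2667  0.5266 -0.4843  2.3261  1.8802  0.69   -1.8499]
in tool axes from grasp [-0.0029 -0.0015 -0.0063] rot [-0.0005  0.0033 -0.0011]
```

Card 3 slides at 4–5 N, so its clip is the weak one. I'll draw it out along its slope.

Request:
move_arm:
  jaw: [255,255,255,255,255,255,255,255,255,255]
  dp:
    - [-0.0026,0,-0.0057]
    - [-0.0026,0,-0.0057]
    - [-0.0026,0,-0.0057]
    - [-0.0026,0,-0.0057]
    - [-0.0026,0,-0.0057]
    - [-0.0026,0,-0.0057]
    - [-0.0026,0,-0.0057]
    - [-0.0026,0,-0.0057]
    - [-0.0026,0,-0.0057]
    - [-0.0026,0,-0.0057]
  rotation:
    - [0,0,0]
    - [0,0,0]
    - [0,0,0]
    - [0,0,0]
    - [0,0,0]
    - [0,0,0]
    - [0,0,0]
    - [0,0,0]
    - [0,0,0]
    - [0,0,0]

```text
clock: 8.7
position: [0.5213, -0.1332, 0.17]
tool_rot: [2.575, 0.373, 1.472]
force: [-0.6, 0.0, -0.5]
grip_width: 0.0071
```

```bash
python3 - <<'E'
from kin import *
st();chk(3);cv2.imwrite("pics/w3.png",grab_frame("wrist"))
E
```

```text
t 8.7 p [ 0.5213 -0.1332  0.17  ] f [-0.5692  0.0299 -0.4705] fu -0.12698217483586233 fn -0.7209276408613512 M [0.4251 0.5384 0.0291] w 0.007070968063717243 q [ 0.2739  0.3891 -0.4768  2.3613  1.7509  0.6178 -1.7298]
in tool axes from grasp [-0.0241 -0.0016 -0.0521] rot [-0.0004  0.0031 -0.0011]
```

View pics/w3.png

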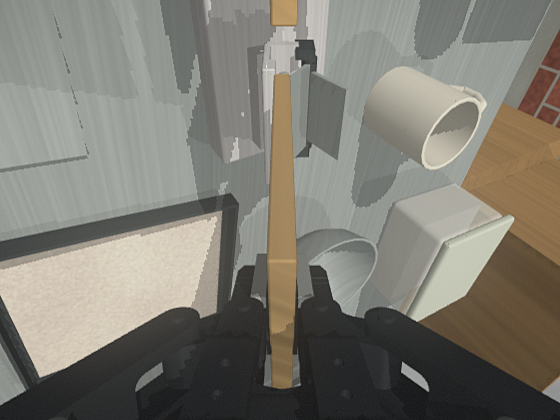

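The wrist picture shows card 3 fully out, (285,75) to (283,385), and held by the pads, with its clip empty. Next I work out the placing poses.

```bash
cat >> kin.py <<'E'
TC=np.array([.4714,.3237,.005])
A=np.radians(-25)
def place(b,yaw,h=0,fx=.07):  # foot at h above the floor, fx from tub centre opposite to fall direction
    r=R.from_euler('z',yaw).as_matrix();uc=r@[-np.sin(b),0,np.cos(b)];t=lean(A,b,yaw)
    foot=TC+r@[fx,0,0]+[0,0,h+.004*np.sin(b)]
    return foot+.1*uc+.019*t.apply([0,0,1]),t
E
python3 - <<'E'
from kin import *
q0=bot.observe()["qpos"]
p,r,s=cur();print("lift",ik(p+[0,0,.12],r,q0))
for b in(30,40,45,50,60):
  for yaw in(-.4,-.05,.127,.4,.6):
    o=[b,yaw]
    for h in(0,.12):
        P,t=place(np.radians(b),yaw,h);e,q=ik(P,t,q0);o+=[round(e,4),q]
    print(*o)
E
```

```text
lift (np.float64(8.661698642798504e-06), array([ 0.5156,  0.1462, -0.5909,  2.2008,  1.1136,  0.4742, -0.9655]))
30 -0.4 0.0 [-0.5574  0.8908 -0.589   1.7115  1.0466  1.3488 -2.1932] 0.0 [-0.5135  0.7273 -0.6598  1.6655  0.9489  1.4827 -2.0431]
30 -0.05 0.0 [-0.5576  0.8418 -0.6019  1.8516  1.2464  1.2164 -2.0732] 0.0 [-0.492   0.6663 -0.6981  1.8044  1.1078  1.3251 -1.878 ]
30 0.127 0.0 [-0.5473  0.8173 -0.6091  1.924   1.3589  1.144  -2.0221] 0.0 [-0.4694  0.6338 -0.7183  1.8758  1.1901  1.2334 -1.7985]
30 0.4 0.0 [-0.5133  0.7832 -0.6229  2.0321  1.5535  1.0303 -1.9537] 0.0 [-0.4179  0.5833 -0.7479  1.9817  1.3221  1.0748 -1.678 ]
30 0.6 0.0 [-0.47    0.764  -0.6391  2.1046  1.7144  0.9492 -1.9078] 0.0 [-0.3676  0.5472 -0.7663  2.0523  1.4242  0.9443 -1.5898]
40 -0.4 0.0 [-0.6677  0.9148 -0.523   1.7528  1.1355  1.386  -2.3875] 0.0 [-0.6219  0.7387 -0.5946  1.725   1.0443  1.5021 -2.2269]
40 -0.05 0.0 [-0.6563  0.8626 -0.5444  1.9286  1.3839  1.2554 -2.3306] 0.0 [-0.5906  0.6659 -0.6375  1.8995  1.2417  1.3291 -2.1167]
40 0.127 0.0 [-0.6319  0.8414 -0.5625  2.0163  1.5312  1.1976 
[... 1624 characters left out ...]
2.3089  1.9839  1.1192 -2.3027]
60 -0.4 0.0 [-1.368   1.0211  0.3383  1.7708  0.8461  1.0623 -2.46  ] 0.0 [-1.121   0.7822 -0.0235  1.7928  1.0287  1.3705 -2.46  ]
60 -0.05 0.0 [-1.6942  1.1167  0.7387  2.0025  0.9468  0.5472 -2.46  ] 0.0 [-1.4248  0.729   0.3536  2.0262  1.2059  0.9545 -2.46  ]
60 0.127 0.0463 [-0.3892  1.2321 -1.0336  2.0768  1.9568  1.87   -2.46  ] 0.0 [-1.7726  0.8629  0.8573  2.1402  1.2394  0.5067 -2.46  ]
60 0.4 0.0182 [-0.3324  1.2631 -1.0078  2.2633  2.234   1.87   -2.46  ] 0.0 [-0.3465  0.9526 -1.0654  2.3018  2.003   1.7414 -2.46  ]
60 0.6 0.0 [-0.3128  1.2566 -0.9182  2.3694  2.4432  1.834  -2.46  ] 0.0101 [-0.362   0.815  -0.8993  2.37    2.153   1.4821 -2.46  ]
```

```bash
python3 - <<'E'
from kin import *
p,r,s=cur();rows(p+[-.02,0,.13],r,8)
q0=s["qpos"]
P,t=place(np.radians(40),-.05,.19);print(P,t.as_euler('xyz'),ik(P,t,q0));rows(P,t,20,p+[-.02,0,.13],r)
E
```

```text
rot row [0.0, 0.0, 0.0] deg/row 0.0 mm/row 16.441183047457383
[[-0.0077, 0.0075, -0.0175], [-0.0077, 0.0075, -0.0175], [-0.0077, 0.0075, -0.0175], [-0.0077, 0.0075, -0.0175], [-0.0077, 0.0075, -0.0175], [-0.0077, 0.0075, -0.0175], [-0.0077, 0.0075, -0.0175], [-0.0077, 0.0075, -0.0175]]
[0.4878 0.3148 0.261 ] [2.3947 0.3297 1.2296] (np.float64(3.1165864001494426e-06), array([-0.5454,  0.5672, -0.6957,  1.8518,  1.1687,  1.3874, -1.9846]))
rot row [-0.0015, -0.0017, 0.0033] deg/row 0.7166501691119829 mm/row 22.503349349425235
[[0.0268, 0.0012, -0.0085], [0.0267, 0.0009, -0.0087], [0.0267, 0.0007, -0.0088], [0.0267, 0.0005, -0.0089], [0.0266, 0.0002, -0.0091], [0.0266, -0.0, -0.0092], [0.0265, -0.0002, -0.0094], [0.0265, -0.0005, -0.0095], [0.0264, -0.0007, -0.0096], [0.0264, -0.0009, -0.0098], [0.0263, -0.0011, -0.0099], [0.0262, -0.0014, -0.0101], [0.0262, -0.0016, -0.0102], [0.0261, -0.0018, -0.0104], [0.026, -0.002, -0.0105], [0.0259, -0.0022, -0.0107], [0.0259, -0.0025, -0.0108], [0.0258, -0.0027, -0.0109], [0.0257, -0.0029, -0.0111], [0.0256, -0.0031, -0.0112]]
```

Request:
move_arm:
  jaw: [255,255,255,255,255,255,255,255]
  dp:
    - [-0.0077,0.0075,-0.0175]
    - [-0.0077,0.0075,-0.0175]
    - [-0.0077,0.0075,-0.0175]
    - [-0.0077,0.0075,-0.0175]
    - [-0.0077,0.0075,-0.0175]
    - [-0.0077,0.0075,-0.0175]
    - [-0.0077,0.0075,-0.0175]
    - [-0.0077,0.0075,-0.0175]
  rotation:
    - [0,0,0]
    - [0,0,0]
    - [0,0,0]
    - [0,0,0]
    - [0,0,0]
    - [0,0,0]
    - [0,0,0]
    - [0,0,0]

```text
clock: 9.75
position: [0.5015, -0.1333, 0.3002]
tool_rot: [2.575, 0.373, 1.472]
force: [-0.2, 0.3, -1.0]
grip_width: 0.0073
```

```bash
python3 - <<'E'
from kin import *
st()
P,t=place(np.radians(40),-.05,.19);rows(P,t,20)
E
```

```text
t 9.75 p [ 0.5015 -0.1333  0.3002] f [-0.1718  0.2863 -0.9521] fu -0.7573859940006301 fn -0.5922298359242499 M [ 0.4256  0.6426 -0.024 ] w 0.007285773698144339 q [ 0.3223  0.0739 -0.4702  2.2649  1.065   0.5465 -0.9947]
rot row [-0.0015, -0.0017, 0.0033] deg/row 0.7178342726294445 mm/row 22.50187338284246
[[0.0268, 0.0011, -0.0086], [0.0267, 0.0009, -0.0087], [0.0267, 0.0007, -0.0088], [0.0267, 0.0004, -0.009], [0.0266, 0.0002, -0.0091], [0.0266, -0.0, -0.0092], [0.0265, -0.0002, -0.0094], [0.0265, -0.0005, -0.0095], [0.0264, -0.0007, -0.0097], [0.0263, -0.0009, -0.0098], [0.0263, -0.0011, -0.0099], [0.0262, -0.0014, -0.0101], [0.0262, -0.0016, -0.0102], [0.0261, -0.0018, -0.0104], [0.026, -0.002, -0.0105], [0.0259, -0.0022, -0.0107], [0.0258, -0.0025, -0.0108], [0.0258, -0.0027, -0.011], [0.0257, -0.0029, -0.0111], [0.0256, -0.0031, -0.0113]]
```

Request:
move_arm:
  jaw: [255,255,255,255,255,255,255,255,255,255]
  dp:
    - [0.0268,0.0011,-0.0086]
    - [0.0267,0.0009,-0.0087]
    - [0.0267,0.0007,-0.0088]
    - [0.0267,0.0004,-0.009]
    - [0.0266,0.0002,-0.0091]
    - [0.0266,0,-0.0092]
    - [0.0265,-0.0002,-0.0094]
    - [0.0265,-0.0005,-0.0095]
    - [0.0264,-0.0007,-0.0097]
    - [0.0263,-0.0009,-0.0098]
  rotation:
    - [-0.0015,-0.0017,0.0033]
    - [-0.0015,-0.0017,0.0033]
    - [-0.0015,-0.0017,0.0033]
    - [-0.0015,-0.0017,0.0033]
    - [-0.0015,-0.0017,0.0033]
    - [-0.0015,-0.0017,0.0033]
    - [-0.0015,-0.0017,0.0033]
    - [-0.0015,-0.0017,0.0033]
    - [-0.0015,-0.0017,0.0033]
    - [-0.0015,-0.0017,0.0033]

```text
clock: 11.0
position: [0.4948, 0.0914, 0.28]
tool_rot: [2.483, 0.357, 1.347]
force: [-0.4, 0.0, -1.0]
grip_width: 0.0072
```

Request:
move_arm:
  jaw: [255,255,255,255,255,255,255,255,255,255]
  dp:
    - [0.0263,-0.0011,-0.0099]
    - [0.0262,-0.0014,-0.0101]
    - [0.0262,-0.0016,-0.0102]
    - [0.0261,-0.0018,-0.0104]
    - [0.026,-0.002,-0.0105]
    - [0.0259,-0.0022,-0.0107]
    - [0.0258,-0.0025,-0.0108]
    - [0.0258,-0.0027,-0.011]
    - [0.0257,-0.0029,-0.0111]
    - [0.0256,-0.0031,-0.0113]
  rotation:
    - [-0.0015,-0.0017,0.0033]
    - [-0.0015,-0.0017,0.0033]
    - [-0.0015,-0.0017,0.0033]
    - [-0.0015,-0.0017,0.0033]
    - [-0.0015,-0.0017,0.0033]
    - [-0.0015,-0.0017,0.0033]
    - [-0.0015,-0.0017,0.0033]
    - [-0.0015,-0.0017,0.0033]
    - [-0.0015,-0.0017,0.0033]
    - [-0.0015,-0.0017,0.0033]

```text
clock: 12.25
position: [0.4885, 0.3155, 0.2601]
tool_rot: [2.396, 0.331, 1.227]
force: [-0.1, -0.8, -1.4]
grip_width: 0.007
```

```bash
python3 - <<'E'
from kin import *
st();P,t=place(np.radians(40),-.05,.08);rows(P,t,6)
P2,t=place(np.radians(40),-.05,.012);print(P,P2);rows(P2,t,8,P,t)
E
```

```text
t 12.25 p [0.4885 0.3155 0.2601] f [-0.0923 -0.7738 -1.387 ] fu -1.1064007314079336 fn -0.8576718852693457 M [0.5369 0.637  0.0131] w 0.006988322747432237 q [-0.5733  0.5954 -0.7365  1.8261  1.1091  1.4899 -1.9874]
rot row [-0.0001, 0.0001, -0.0001] deg/row 0.03359243177547528 mm/row 18.18470905717638
[[0.0072, -0.0147, 0.0158], [0.0072, -0.0147, 0.0158], [0.0072, -0.0147, 0.0158], [0.0072, -0.0147, 0.0158], [0.0072, -0.0147, 0.0158], [0.0072, -0.0147, 0.0158]]
[0.4878 0.3148 0.151 ] [0.4878 0.3148 0.083 ]
rot row [0.0, 0.0, 0.0] deg/row 0.0 mm/row 8.5
[[0.0034, -0.0068, 0.0074], [0.0034, -0.0068, 0.0074], [0.0034, -0.0068, 0.0074], [0.0034, -0.0068, 0.0074], [0.0034, -0.0068, 0.0074], [0.0034, -0.0068, 0.0074], [0.0034, -0.0068, 0.0074], [0.0034, -0.0068, 0.0074]]
```

Request:
move_arm:
  jaw: [255,255,255,255,255,255]
  dp:
    - [0.0072,-0.0147,0.0158]
    - [0.0072,-0.0147,0.0158]
    - [0.0072,-0.0147,0.0158]
    - [0.0072,-0.0147,0.0158]
    - [0.0072,-0.0147,0.0158]
    - [0.0072,-0.0147,0.0158]
  rotation:
    - [0,0,0]
    - [0,0,0]
    - [0,0,0]
    - [0,0,0]
    - [0,0,0]
    - [0,0,0]

```text
clock: 13.0
position: [0.4879, 0.314, 0.1499]
tool_rot: [2.396, 0.331, 1.227]
force: [-0.1, 0.4, -0.0]
grip_width: 0.0075
```

```bash
python3 - <<'E'
from kin import *
st();cv2.imwrite("pics/s2.png",grab_frame("scene"))
P2,t=place(np.radians(40),-.05,.012);rows(P2,t,8)
E
```

```text
t 13.0 p [0.4879 0.314  0.1499] f [-0.0799  0.4231 -0.0439] fu -0.02517159243653042 fn -0.04421150047379378 M [0.5435 0.6591 0.0085] w 0.007495636199740731 q [-0.6155  0.7623 -0.6834  1.8906  1.2239  1.4127 -2.1824]
rot row [-0.0001, 0.0001, 0.0] deg/row 0.03341018715002448 mm/row 8.10125327022854
[[0.0035, -0.0065, 0.007], [0.0035, -0.0065, 0.007], [0.0035, -0.0065, 0.007], [0.0035, -0.0065, 0.007], [0.0035, -0.0065, 0.007], [0.0035, -0.0065, 0.007], [0.0035, -0.0065, 0.007], [0.0035, -0.0065, 0.007]]
```

View pics/s2.png

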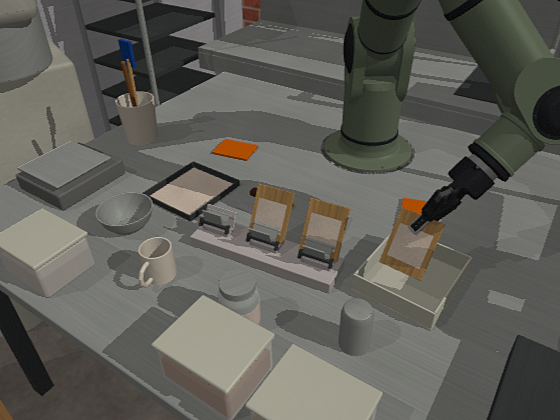

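The picture shows the card held over the tub at (412,245), with the other two cards undisturbed. I'll lower it.

Request:
move_arm:
  jaw: [255,255,255,255,255,255,255,255]
  dp:
    - [0.0035,-0.0065,0.007]
    - [0.0035,-0.0065,0.007]
    - [0.0035,-0.0065,0.007]
    - [0.0035,-0.0065,0.007]
    - [0.0035,-0.0065,0.007]
    - [0.0035,-0.0065,0.007]
    - [0.0035,-0.0065,0.007]
    - [0.0035,-0.0065,0.007]
  rotation:
    - [0,0,0]
    - [0,0,0]
    - [0,0,0]
    - [0,0,0]
    - [0,0,0]
    - [0,0,0]
    - [0,0,0]
    - [0,0,0]

```text
clock: 14.05
position: [0.4882, 0.3155, 0.0855]
tool_rot: [2.396, 0.33, 1.227]
force: [-0.9, -0.3, -0.2]
grip_width: 0.0073
```

Request:
move_arm:
  jaw: [255,255,255,255]
  dp:
    - [0.0008,-0.0016,0.0017]
    - [0.0008,-0.0016,0.0017]
    - [0.0008,-0.0016,0.0017]
    - [0.0008,-0.0016,0.0017]
  rotation:
    - [0,0,0]
    - [0,0,0]
    - [0,0,0]
    - [0,0,0]

```text
clock: 14.55
position: [0.4882, 0.3155, 0.0782]
tool_rot: [2.396, 0.33, 1.227]
force: [0.1, -0.0, -0.7]
grip_width: 0.0076
```

```bash
python3 - <<'E'
from kin import *
st();print(place(np.radians(40),-.05,0)[0])
E
```

```text
t 14.55 p [0.4882 0.3155 0.0782] f [ 0.0654 -0.0192 -0.6743] fu -0.6151652430036465 fn -0.28302570443095776 M [ 0.5385  0.6596 -0.06  ] w 0.0075963298506654285 q [-0.6454  0.8855 -0.6416  1.8959  1.3061  1.3761 -2.2944]
[0.4878 0.3148 0.071 ]
```

7 mm by the model; I'll go on in 2 mm steps to contact.

Request:
move_arm:
  jaw: [255,255,255]
  dp:
    - [0.0008,-0.0016,0.0017]
    - [0.0008,-0.0016,0.0017]
    - [0.0008,-0.0016,0.0017]
  rotation:
    - [0,0,0]
    - [0,0,0]
    - [0,0,0]

```text
clock: 14.92
position: [0.4881, 0.3155, 0.0721]
tool_rot: [2.396, 0.331, 1.227]
force: [0.3, 1.2, 0.3]
grip_width: 0.0074
```

Request:
move_arm:
  jaw: [255]
  dp:
    - [0.0006,-0.0012,0.0013]
  rotation:
    - [0,0,0]

```text
clock: 15.05
position: [0.4881, 0.3154, 0.0707]
tool_rot: [2.395, 0.331, 1.227]
force: [-7.8, -0.2, 12.5]
grip_width: 0.0069
```

Request:
move_arm:
  jaw: [255]
  dp:
    - [0.0004,-0.0008,0.0009]
  rotation:
    - [0,0,0]

```text
clock: 15.18
position: [0.4879, 0.3155, 0.0704]
tool_rot: [2.395, 0.331, 1.227]
force: [-13.0, -0.9, 20.0]
grip_width: 0.0073
```

Contact is made with the floor (20 N). I'll ease off 1 mm, open part way and back out.

Request:
move_arm:
  jaw: [255,255,200,190,180,180,180,180]
  dp:
    - [-0.0006,0.0012,-0.0013]
    - [0,0,0]
    - [0,0,0]
    - [0,0,0]
    - [0,0,0]
    - [0,0,0]
    - [0,0,0]
    - [0,0,0]
  rotation:
    - [0,0,0]
    - [0,0,0]
    - [0,0,0]
    - [0,0,0]
    - [0,0,0]
    - [0,0,0]
    - [0,0,0]
    - [0,0,0]

```text
clock: 16.18
position: [0.4881, 0.3154, 0.0712]
tool_rot: [2.396, 0.331, 1.227]
force: [0.3, -0.4, -1.1]
grip_width: 0.0248
```

```bash
python3 - <<'E'
from kin import *
st();cv2.imwrite("pics/s3.png",grab_frame("scene")[180:340,330:500].repeat(4,0).repeat(4,1)[:600])
E
```

```text
t 16.175 p [0.4881 0.3154 0.0712] f [ 0.3486 -0.426  -1.0926] fu -1.0920738030159767 fn -0.2936044602198277 M [0.4833 0.647  0.0396] w 0.024818360579673807 q [-0.6481  0.8976 -0.6374  1.8956  1.314   1.3728 -2.3045]
```

View pics/s3.png

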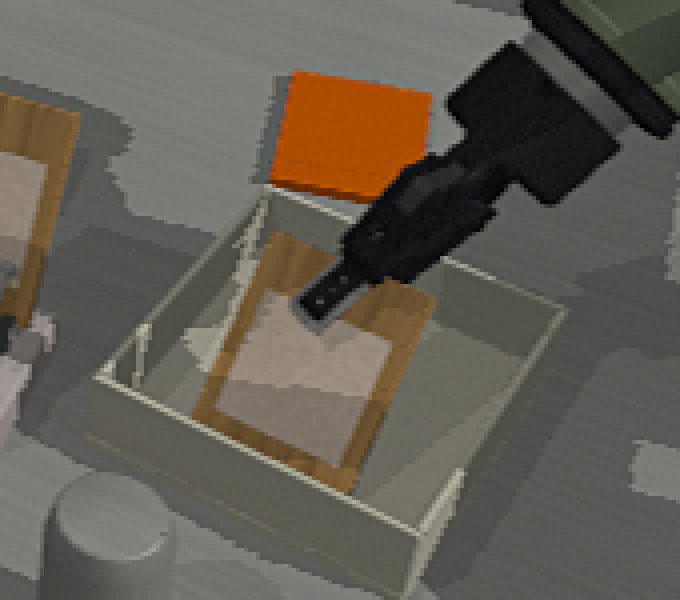

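The crop shows the card standing in the tub, leaning inside its walls and resting on the lower finger. I'll withdraw along the tool axis, then take a last look.

Request:
move_arm:
  jaw: [180,180,180,180,180,180,180,180,180,180]
  dp:
    - [0,0,-0.0125]
    - [0,0,-0.0125]
    - [0,0,-0.0125]
    - [0,0,-0.0125]
    - [0,0,-0.0125]
    - [0,0,-0.0125]
    - [0,0,-0.0125]
    - [0,0,-0.0125]
    - [0,0,-0.0125]
    - [0,0,-0.0125]
  rotation:
    - [0,0,0]
    - [0,0,0]
    - [0,0,0]
    - [0,0,0]
    - [0,0,0]
    - [0,0,0]
    - [0,0,0]
    - [0,0,0]
    - [0,0,0]
    - [0,0,0]

```text
clock: 17.48
position: [0.4319, 0.3611, 0.1412]
tool_rot: [2.396, 0.331, 1.227]
force: [0.5, -0.0, 0.2]
grip_width: 0.0253
```

Request:
move_arm:
  jaw: [180,180,180,180,180,180]
  dp:
    - [0,0,-0.0125]
    - [0,0,-0.0125]
    - [0,0,0]
    - [0,0,0]
    - [0,0,0]
    - [0,0,0]
  rotation:
    - [0,0,0]
    - [0,0,0]
    - [0,0,0]
    - [0,0,0]
    - [0,0,0]
    - [0,0,0]

```text
clock: 18.23
position: [0.4212, 0.3696, 0.1544]
tool_rot: [2.396, 0.331, 1.227]
force: [-0.4, -0.5, 0.7]
grip_width: 0.0249
```

```bash
python3 - <<'E'
from kin import *
st();cv2.imwrite("pics/s4.png",grab_frame("scene"))
E
```

```text
t 18.225 p [0.4212 0.3696 0.1544] f [-0.3552 -0.4992  0.7431] fu 0.8513465405111287 fn 0.011683687627137174 M [ 0.4828  0.5347 -0.0222] w 0.024901485086295645 q [-0.747   0.7856 -0.7229  1.8444  1.1398  1.5045 -2.2539]
```

View pics/s4.png

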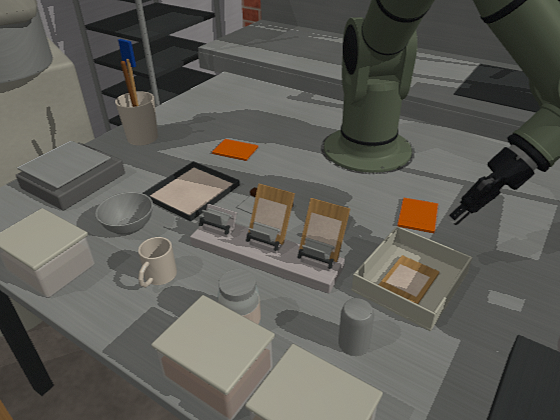

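The card lies flat in the tub at (408,278). The other two cards are still in their clips and the gripper is clear, so I'm handing in.

```bash
python3 -c "
from workcell import workorder;print(workorder.job_done())"
```

```text
the job is handed in; nothing more can be done
None
```

The weak clip was the right-hand one (card 3), and its card now lies flat on the floor of the white tub. I handed the job in at about 18 s of the 61 s allowed.

- **Finding it:** card 3 slid under a pull of about 4 to 5 N. That is inside the weak range (3 to 6 N) and far below a good clip's 13 N, so I did not touch cards 1 and 2.
- **Placing it:** I drew it out along its slope and lowered it until the floor pushed back with about 20 N (roughly 24 N in total). I eased off 1 mm and then let go. It tipped from about 40° to flat as the fingers withdrew.
- **Last checks:** the final picture shows the card inside the tub, the other two cards in their clips and the gripper clear. The wrist force was under 1 N. Nothing else looked moved, judged by eye from that one view.
- **What went differently:** at the first tool tilt joint 6 ran onto its lower limit (0.163 against 0.16). I leaned the tool 25° sideways in the card's plane to keep clear of it.

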